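# Hang the copper sample tin on the sprung hook

## Task

At the roasting bench, take the orange handle of the sprung hook, pull the hook down and slide it along its rail so that it catches under the wire bail of the copper sample tin. Let the spring carry the tin all the way up, so that it hangs from the hook clear of the bench, and let go. Leave the white and the black tin standing where they are.

Things in the scene. Friction and masses are not known exactly. Their poses are not given: they have to be found in the camera images.
- hook_handle (a point): Middle of the upright orange round handle, 26 mm across, 49 mm tall, on a black disc 42 mm across whose top is 26 mm below this point; at rest 275 mm above the table. Free all round but for the rail gear, 120 mm behind. x points away from the robot, y along the rail (robot's left), z up. It slides by hand along the rail (y) with 1 N friction, far enough to hook every tin, and straight down.
- hook_bowl (a point): Lowest point of the 7 mm steel hook rigidly under the handle (same axes; 21 mm in +y and 124 mm below the handle point). Its shank is at y = -21 mm, straight under the handle; its tip turns up at y = +23 mm and ends 28 mm above here. The mouth opens upwards, 37 mm wide: slide it towards +y to go under a bail. Raised, it passes over all bails with 20 mm to spare.
- hook (a joint): How far the hook is pulled down, in m: 0 at the upper stop (rest), 0.08 at the lower stop. A damped spring pulls it up with 9 N at the top, 12 N at the bottom, and takes it back up to the stop when let go, also with a tin on it. At the lower stop the hook's tip is 19 mm below the underside of a tin's bail and its bowl clears the lids by 10 mm.
- tin_copper: Copper-coloured round tin, 73 mm across, 57 mm tall with its lid, 0.18 to 0.33 kg. Origin: centre of its underside, z up. A rigid 6 mm wire bail arches over it in its x-z plane (y = 0): legs at x = -38 and 38 mm, underside of the top 118 mm up, nearly level. It stands within 10 mm of the line the hook travels over, bail square to the rail within 10 degrees. Tins are about 110 mm apart, in any order.
- tin_white: Same shape and size as the copper tin (73 mm across, bail top 124 mm) in white enamel; a bystander. Origin at the centre of its underside, z up.
- tin_black: Same shape and size as the copper tin (73 mm across, bail top 124 mm) in black; a bystander. Origin at the centre of its underside, z up.
Not all that is in view belongs to the job. Of the things like the tin_copper, leave any that is green or turquoise; of the rest the smaller one is meant.

How it is judged (in metres and radians):
On the way:
1. the sprung hook is pulled down by at least 45 mm while the copper tin still stands on the bench (value of joint hook above 0.045 m and height (world z) of tin_copper below 0.01 m), for 0.2 s.
At the end, for the whole second after the job is handed in: The copper tin hangs at rest from the hook (under 60 mm/s): underside over 22 mm above the bench, centre within 30 mm of the hook's bowl horizontally, tilt under 17 degrees; the hook is within 13 mm of its upper stop; the white and black tins stand upright within 30 mm of their places (value of joint hook below 0.013 m and height (world z) of tin_copper above 0.022 m and horizontal distance between tin_copper and hook_bowl below 0.03 m and angle between tin_copper's own z axis and vertical below 0.3 rad and linear speed of tin_copper below 0.06 m/s and distance of each of tin_white, tin_black from where it was at the start of the episode below 0.03 m and angle between each of tin_white, tin_black's own z axis and vertical below 0.15 rad); the robot touches nothing.
It fails at once if the white or the black tin is lifted off the bench or knocked over (height (world z) of any of tin_white, tin_black above 0.015 m or angle between any of tin_white, tin_black's own z axis and vertical above 0.5 rad).
It also fails if it takes over 38 s, if anything falls off the work surface, if the arm or the gripper's body presses on something with over 40 N, if the wrist force passes 120 N, or if a joint passes its speed limit or range.

## Robot

A 6-joint arm with a two-finger parallel gripper is mounted at the origin on the work surface. World frame = base frame: x ahead of the robot, y to its left, z up, the work surface at z = 0. Lengths are in mm, angles in rad, forces in N, time in s.
With the tool pointing down it reaches from about 275 to 750 mm from the base axis. Payload 10.2 kg.
Tool frame: the origin (TCP) lies between the finger pads; the fingertips stand 22 mm ahead of it and the grasp point (between the pads) lies 3 mm ahead of it (ctrl.nose_length is the distance from the TCP to the fingertips, in mm); y points along the fingers, z is the direction in which the jaws open and shut, and the axes are right-handed (so a half turn about y gives the same grasp; the last joint's range is limited). The gripper opens to 85 mm and grips with 20 to 120 N. Pads are 22 mm wide; open, the fingers measure 114 mm over their backs; the gripper's body (76 mm by 85 mm) begins 54 mm behind the grasp point. The pads swing forward as they close: fully open they stand 13 mm farther back than shut.
Start: joints at [0.984, 0.313, 1.498, -0, 1.331, -0.223], TCP at [186.823, 490.641, 253.294] pointing down, gripper open.
Joint ranges: [-2.94, 2.94], [-0.97, 2.17], [0.19, 2.56], [-1.23, 4.37], [0.02, 3.11], [-2.88, 2.88]. Speed limits (rad/s): [2.39, 2.39, 3.01, 3.14, 3.14, 3.14].

## Interface

Orientations are given as a unit quaternion [w, x, y, z].
In Python, from rig import ctrl, eyes, models gives the robot as it stands.
- The arm moves only by the shell command python3 -m crank 'ROWS' [FORCE]. ROWS is JSON, a list of rows, each an object with "dp": the shift along the tool's x, y, z in mm, a list of three; "roll": the turn about the tool's y in rad; "gripper": the closure in counts, from 0 (fully open) to 255 (shut). A call has 1 to 10 rows; each row is the pose to reach, as a shift and turn from the pose commanded when the call began, along the tool's axes at that moment; what a row does not reach only later rows make up. A row lasts 1/12 s, in which the tool goes at most 41.7 mm and 7.16 degrees, less where a joint would pass 70% of its speed; a pose out of reach is approached as far as the arm can. A call with a gripper value outside its range is refused whole. The fingers move at their own pace and stop on an object; FORCE is the grip in N (left out, the last holds). Time passes only in rows, so rows that repeat a pose let the fingers close. It gives the time, the measured TCP pose, the force and the opening at its end, in the units of the state.
- ctrl.sense(): the state, without advancing time (a new reading comes with each control period).
- eyes.capture(name): name is "side" or "top"; returns a dict with "color" (384x512x3 uint8, red, green, blue), "fx", "fy", "cx", "cy" (pixels), "distortion" ([k1, k2, p1, p2, k3] as OpenCV has them; the pictures are not rectified), "R" (3x3) and "t" (3): a world point X has camera coordinates R X + t. Camera axes: x right, y down, z forward; pixel columns grow to the right and rows downward; lengths in mm; the calibration is good to about 2 mm. A picture is of the moment at which its call begins. There is no depth.
- ctrl.finish_job(): hands the job in, once; it reports no verdict.
Trained networks look in a picture, given as the dict that the camera call returned (one of the last four; its "shot" number tells which), for a name from the list of things; names that differ only in an ending like _2 or _b are one class to them, and where a whole thing is asked for, a point or a joint stands for the part that bears it (a point fixed in the world has none). Each returns a list of dicts, best first, with "confidence" (0 to 1); they miss things now and then, are a little off and sometimes report something else, mostly with a low value. They report only what shows in the picture. A call takes as long as a camera call. They do not tell look-alikes from the thing itself.
- models.spot_in(picture, label): "extent" ([centre column, centre row, width, height] in pixels, round what is visible of it).
- models.spot_point(picture, label): "centre" ([column, row] in pixels: a listed point, or the origin of a listed thing).
The state is a dict: "time_s": time; "joints": joint angles; "dq": joint speeds; "tau": joint torques, N m; "eef_pos": TCP position; "ee_rot": TCP orientation; "force": force on the tool from outside, world axes, zero at the start; "wrist_torque": the same for the moment, N m; "grip_width": opening from 0.0 (shut) to 1.0 (fully open).
Only numpy, scipy, OpenCV 4.12 (cv2) and the standard library are available. Lean on these libraries where they do the work, as an engineer would, in place of code of your own. Each camera call takes 0.05 s, during which the arm holds its last target. There are 200 camera calls.

## Working session

There is one attempt and no reset: what is moved stays moved. The work goes in short steps, Python scripts to look and compute and a shell command to move; the robot and the scene stay as the last step left them, time stands still between calls to the robot, and variables do not carry over. Pictures are saved under pics/ and viewed, about 8 in all and at most 12, crops included, and the job is handed in when it is done.

```bash
mkdir -p pics
cat > h.py <<'E'
import numpy as np,cv2
from rig import ctrl,eyes,models
def K(p): return np.array([[p['fx'],0,p['cx']],[0,p['fy'],p['cy']],[0,0,1.]])
def ray(p,uv):
    n=cv2.undistortPoints(np.array([[uv]],float),K(p),np.array(p['distortion'],float))[0,0]
    R=np.array(p['R']);t=np.array(p['t']); return -R.T@t, R.T@np.array([n[0],n[1],1])
def atz(p,uv,z):
    c,d=ray(p,uv); return c+d*(z-c[2])/d[2]
def tri(a,b):
    A=np.zeros((3,3));B=np.zeros(3)
    for p,uv in (a,b):
        c,d=ray(p,uv);d=d/np.linalg.norm(d);M=np.eye(3)-np.outer(d,d);A+=M;B+=M@c
    return np.linalg.solve(A,B)
def proj(p,X):
    return cv2.projectPoints(np.array([X],float),cv2.Rodrigues(np.array(p['R'],float))[0],np.array(p['t'],float),K(p),np.array(p['distortion'],float))[0][0,0]
E
python3 - <<'E'
from h import *
np.set_printoptions(precision=1,suppress=True)
P={n:eyes.capture(n) for n in('side','top')}
cv2.imwrite('pics/a.png',np.hstack([cv2.resize(P[n]['color'],(400,300)) if 0 else P[n]['color'] for n in P])[:,:,::-1][:, :])
for n in P: cv2.imwrite(f'pics/{n}0.png',P[n]['color'][:,:,::-1]); print(n,ray(P[n],(256,192)))
for l in('hook_handle','hook_bowl','tin_copper','tin_white','tin_black'):
  for n in P:
    r=models.spot_point(P[n],l)
    z={'hook_handle':275,'hook_bowl':151}.get(l,0)
    for q in r[:4]: print(l,n,np.array(q['centre']),round(q['confidence'],2),atz(P[n],q['centre'],z))
s=ctrl.sense();print(s['time_s'],s['ee_rot'],s['eef_pos'],s['force'],s['grip_width'],ctrl.nose_length)
E
```

```text
side (array([ 251.3, -439.9,  694.9]), array([ 0.3,  0.6, -0.7]))
top (array([ 387.5,   21.5, 1217.7]), array([ 0., -0., -1.]))
hook_handle side [339.2 172.9] 0.56 [537.3 -80.2 275. ]
hook_handle top [298.1 140.6] 0.81 [532.7 -79.2 275. ]
hook_bowl side [325.4 212.6] 0.96 [544.  -56.9 151. ]
hook_bowl top [283.1 149.8] 0.86 [530.3 -55.4 151. ]
tin_copper side [310.8 248.4] 0.97 [546.  -28.9   0. ]
tin_copper side [240.  356.4] 0.91 [ 322.6 -189.4    0. ]
tin_copper side [342.1 324. ] 0.74 [ 521.  -204.7    0. ]
tin_copper side [262.8 284.9] 0.63 [414.9 -72.4   0. ]
tin_copper top [332.9 231.7] 0.82 [ 321.3 -196.7    0. ]
tin_copper top [273.6 149.8] 0.71 [551.1 -40.    0. ]
tin_copper top [334.5 162. ] 0.7 [ 513.2 -207.5    0. ]
tin_copper top [282.4 200.2] 0.64 [411.5 -60.3   0. ]
tin_white side [273.  183.1] 0.68 [549.8 185.1   0. ]
tin_white top [193.7 153.6] 0.96 [546.2 180.5   0. ]
tin_black side [285.5 209.3] 0.95 [542.2  93.8   0. ]
tin_black top [230.3 154.6] 0.79 [540.8  79.7   0. ]
tin_black top [272.1 150. ] 0.2 [550.7 -35.9   0. ]
0.6 [-0.7  0.7 -0.1  0.1] [186.8 490.6 253.3] [ 0.4 -0.4 -0.2] 1.000439905452079 22.0
```

View pics/side0.png

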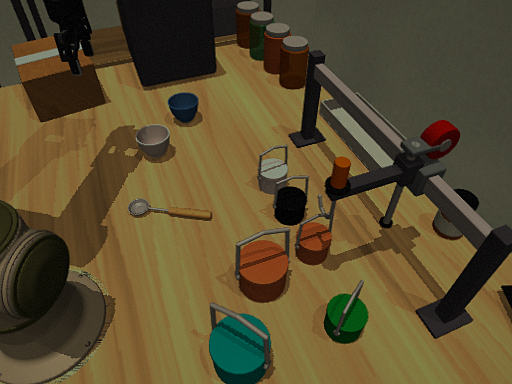

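View pics/top0.png

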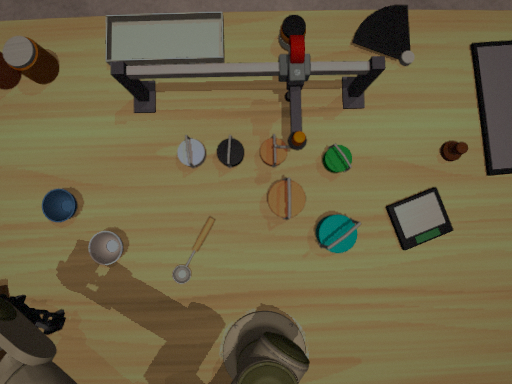

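The side view shows the small copper tin at (313,243) under the hook (bowl ~(325,210), orange handle ~(341,173)). The larger copper tin at (262,270) and the green and turquoise tins are decoys. The top view shows the handle at (299,140) and the bail of the small tin at about (274,150). The hook tip now sits roughly above that bail, so I need to move to -y before pulling down.

Run:
```python
from h import *
from scipy.spatial.transform import Rotation as Ro
np.set_printoptions(precision=3,suppress=True)
P={n:eyes.capture(n) for n in('side','top')}
for l,z in(('hook_handle',275),('hook_bowl',151),('tin_copper',0)):
  r={n:models.spot_point(P[n],l) for n in P}
  if l!='tin_copper': print(l,tri((P['side'],r['side'][0]['centre']),(P['top'],r['top'][0]['centre'])))
  else:
    for a in r['side']:
      for b in r['top']:
        X=tri((P['side'],a['centre']),(P['top'],b['centre']))
        if np.linalg.norm(X[:2]-[548,-35])<25: print(l,X)
cs=cv2.resize(P['side']['color'][180:270,270:370],None,fx=4,fy=4,interpolation=2)
ct=cv2.resize(P['top']['color'][125:175,250:310],None,fx=6,fy=6,interpolation=2)
h=max(cs.shape[0],ct.shape[0]);im=np.zeros((h,cs.shape[1]+ct.shape[1],3),np.uint8)
im[:cs.shape[0],:cs.shape[1]]=cs;im[:ct.shape[0],cs.shape[1]:]=ct
cv2.imwrite('pics/c1.png',cv2.convertScaleAbs(im[:,:,::-1],alpha=1.5))
for y in(-30,-37,-45):
  print(y,[ [proj(P[n],[548+dx,y,121]) for dx in(-30,30)] for n in P])
s=ctrl.sense();q=s['ee_rot'];R=Ro.from_quat([q[1],q[2],q[3],q[0]]).as_matrix();print(R,s['eef_pos'])
```

```text
hook_handle [531.64  -80.204 284.635]
hook_bowl [541.53  -54.833 151.563]
tin_copper [543.104 -34.428   2.911]
-30 [[array([304.699, 216.679]), array([331.958, 207.94 ])], [array([272.218, 156.584]), array([271.54 , 132.625])]]
-37 [[array([306.352, 219.288]), array([333.733, 210.441])], [array([275.035, 156.515]), array([274.348, 132.558])]]
-45 [[array([308.266, 222.307]), array([335.788, 213.336])], [array([278.253, 156.436]), array([277.556, 132.482])]]
[[ 0.935  0.     0.356]
 [-0.356 -0.     0.935]
 [ 0.    -1.    -0.   ]] [186.818 490.637 253.298]
```

View pics/c1.png

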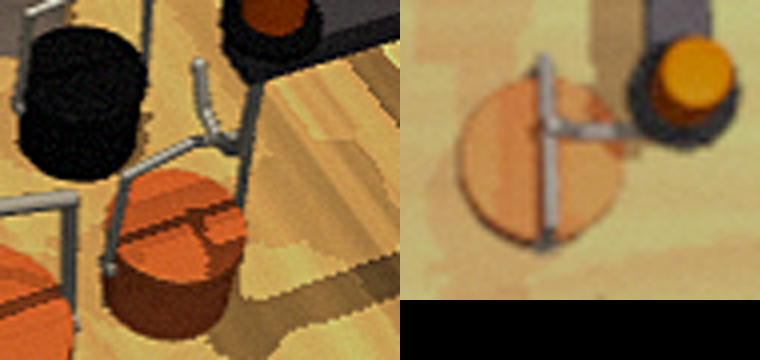

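```bash
python3 -m crank '[{"dp":[0,-40,0],"roll":-0.12,"gripper":0},{"dp":[0,-80,0],"roll":-0.24,"gripper":0},{"dp":[30,-110,-20],"roll":-0.364,"gripper":0},{"dp":[60,-110,-45],"roll":-0.364,"gripper":0},{"dp":[90,-110,-70],"roll":-0.364,"gripper":0},{"dp":[120,-110,-95],"roll":-0.364,"gripper":0},{"dp":[150,-110,-120],"roll":-0.364,"gripper":0},{"dp":[180,-110,-145],"roll":-0.364,"gripper":0},{"dp":[210,-110,-165],"roll":-0.364,"gripper":0},{"dp":[210,-110,-165],"roll":-0.364,"gripper":0}]' 40
```

```text
time_s: 1.83
eef_pos: [327.0, 257.8, 363.3]
ee_rot: [-0.707, 0.708, -0.002, 0.002]
force: [-0.4, 0.2, -1.1]
grip_width: 1.0
```

```bash
python3 -m crank '[{"dp":[20,0,-35],"roll":0,"gripper":0},{"dp":[40,0,-70],"roll":0,"gripper":0},{"dp":[60,0,-105],"roll":0,"gripper":0},{"dp":[80,0,-140],"roll":0,"gripper":0},{"dp":[100,0,-175],"roll":0,"gripper":0},{"dp":[120,0,-210],"roll":0,"gripper":0},{"dp":[140,0,-240],"roll":0,"gripper":0},{"dp":[160,0,-270],"roll":0,"gripper":0},{"dp":[180,0,-300],"roll":0,"gripper":0},{"dp":[198,0,-325],"roll":0,"gripper":0}]'
python3 -m crank '[{"dp":[6,0,-8],"roll":0,"gripper":0},{"dp":[12,0,-15],"roll":0,"gripper":0},{"dp":[12,0,-15],"roll":0,"gripper":0},{"dp":[12,0,-15],"roll":0,"gripper":0}]'
python3 - <<'E'
from h import *
np.set_printoptions(precision=1,suppress=True)
P={n:eyes.capture(n) for n in('side','top')}
s=ctrl.sense()['eef_pos'];print(s)
for n in P:
  print(n,[(q['centre'],q['confidence']) for q in models.spot_point(P[n],'hook_handle')[:2]],proj(P[n],[534,-80,275]))
  cv2.imwrite(f'pics/{n}2.png',cv2.resize(P[n]['color'][100:240,240:420] if n=='side' else P[n]['color'][80:220,200:380],None,fx=3,fy=3,interpolation=2)[:,:,::-1])
cv2.imwrite('pics/c2.png',np.vstack([cv2.resize(cv2.imread(f'pics/{n}2.png'),None,fx=.7,fy=.7) for n in P]))
E
```

```text
time_s: 2.67
eef_pos: [523.3, -65.2, 363.1]
ee_rot: [-0.707, 0.707, -0.0, 0.0]
force: [0.1, 0.6, 0.6]
grip_width: 1.001
time_s: 3.0
eef_pos: [534.2, -77.4, 363.4]
ee_rot: [0.707, -0.707, -0.0, 0.0]
force: [-0.2, 0.2, 0.4]
grip_width: 1.004
[534.  -77.  363.8]
side [([341.8, 169.8], 0.86)] [337.3 173.4]
top [([296.5, 140.6], 0.63)] [298.5 140. ]
```

View pics/c2.png

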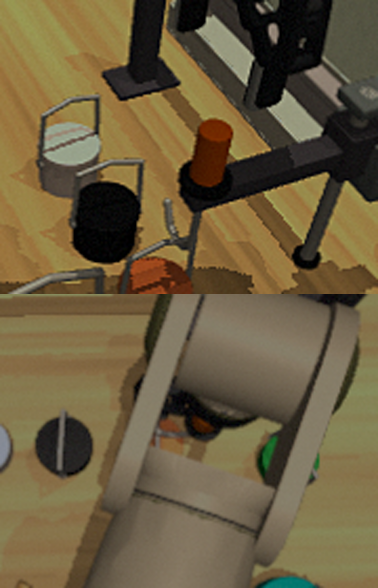

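Run:
```python
from h import *
P={n:eyes.capture(n) for n in('side','top')}
print(atz(P['top'],(299,136.8),299.5),atz(P['side'],(341,173),275),atz(P['side'],(342.5,158.5),299.5))
```

```text
[536.87143419 -78.67893169 299.5       ] [539.87108816 -81.40162476 275.        ] [541.77998336 -75.07738155 299.5       ]
```

The side view shows the gripper above the handle, which is centred at about (341,173). That puts the handle at x≈538, y≈-79. Next I descend and grip.

```bash
python3 -m crank '[{"dp":[4,20,-2],"roll":0,"gripper":0},{"dp":[4,40,-2],"roll":0,"gripper":0},{"dp":[4,60,-2],"roll":0,"gripper":0},{"dp":[4,74,-2],"roll":0,"gripper":0},{"dp":[4,83,-2],"roll":0,"gripper":0},{"dp":[4,83,-2],"roll":0,"gripper":0}]'
python3 -m crank '[{"dp":[0,0,0],"roll":0,"gripper":255},{"dp":[0,0,0],"roll":0,"gripper":255},{"dp":[0,0,0],"roll":0,"gripper":255},{"dp":[0,0,0],"roll":0,"gripper":255},{"dp":[0,0,0],"roll":0,"gripper":255},{"dp":[0,0,0],"roll":0,"gripper":255},{"dp":[0,0,0],"roll":0,"gripper":255},{"dp":[0,0,0],"roll":0,"gripper":255}]' 60
```

```text
time_s: 3.8
eef_pos: [537.9, -79.9, 278.8]
ee_rot: [0.707, -0.707, 0.001, 0.001]
force: [0.9, 0.2, -0.2]
grip_width: 1.0
time_s: 4.47
eef_pos: [538.6, -80.3, 281.0]
ee_rot: [-0.707, 0.707, 0.0, 0.0]
force: [-1.2, -0.3, 6.1]
grip_width: 0.291
```

```bash
python3 -m crank '[{"dp":[0,0,-10],"roll":0,"gripper":255},{"dp":[0,0,-20],"roll":0,"gripper":255},{"dp":[0,0,-30],"roll":0,"gripper":255},{"dp":[0,0,-36],"roll":0,"gripper":255},{"dp":[0,0,-36],"roll":0,"gripper":255},{"dp":[0,0,-36],"roll":0,"gripper":255}]'
python3 -m crank '[{"dp":[0,10,0],"roll":0,"gripper":255},{"dp":[0,20,0],"roll":0,"gripper":255},{"dp":[0,30,0],"roll":0,"gripper":255},{"dp":[0,40,0],"roll":0,"gripper":255},{"dp":[0,50,0],"roll":0,"gripper":255},{"dp":[0,60,0],"roll":0,"gripper":255},{"dp":[0,68,0],"roll":0,"gripper":255},{"dp":[0,74,0],"roll":0,"gripper":255},{"dp":[0,76,0],"roll":0,"gripper":255},{"dp":[0,76,0],"roll":0,"gripper":255}]'
python3 - <<'E'
from h import *
P=eyes.capture('side');print(ctrl.sense()['eef_pos'])
for l in('hook_handle','hook_bowl'):
  r=models.spot_point(P,l); print(l,r[:1])
print(proj(P,[538,-95,75]))
cv2.imwrite('pics/c3.png',cv2.resize(P['color'][130:290,220:420],None,fx=3,fy=3,interpolation=2)[:,:,::-1])
E
```

```text
time_s: 4.97
eef_pos: [538.5, -117.0, 281.0]
ee_rot: [-0.707, 0.707, 0.0, 0.0]
force: [-1.9, -1.0, 6.2]
grip_width: 0.291
time_s: 5.8
eef_pos: [538.5, -116.7, 205.2]
ee_rot: [-0.707, 0.708, 0.0, 0.0]
force: [-5.2, -0.5, 12.0]
grip_width: 0.288
[ 538.49926468 -116.73902018  205.40712055]
hook_handle [{'centre': [344.3, 214.9], 'confidence': 0.93}]
hook_bowl [{'centre': [329.5, 252.8], 'confidence': 0.7}]
[327.07231368 253.21981779]
```

View pics/c3.png

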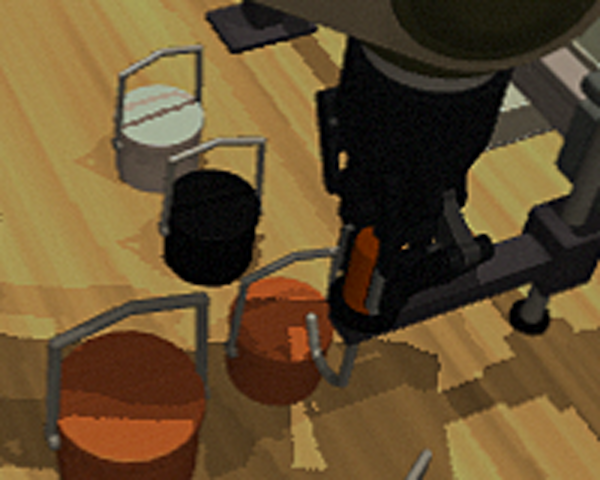

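The hook is down about 76 mm with its tip at (312,315) in the crop, on the near side of the bail with the tin still standing. Now I slide it +y by 60 mm.

```bash
python3 -m crank '[{"dp":[0,0,8],"roll":0,"gripper":255},{"dp":[0,0,16],"roll":0,"gripper":255},{"dp":[0,0,24],"roll":0,"gripper":255},{"dp":[0,0,32],"roll":0,"gripper":255},{"dp":[0,0,40],"roll":0,"gripper":255},{"dp":[0,0,48],"roll":0,"gripper":255},{"dp":[0,0,55],"roll":0,"gripper":255},{"dp":[0,0,60],"roll":0,"gripper":255},{"dp":[0,0,60],"roll":0,"gripper":255},{"dp":[0,0,60],"roll":0,"gripper":255}]'
python3 - <<'E'
from h import *
P=eyes.capture('side');print(ctrl.sense()['eef_pos'])
print(models.spot_point(P,'hook_bowl')[:1],models.spot_point(P,'tin_copper')[:3])
print(proj(P,[540,-36,75]))
cv2.imwrite('pics/c4.png',cv2.resize(P['color'][160:270,250:370],None,fx=5,fy=5,interpolation=2)[:,:,::-1])
E
```

```text
time_s: 6.78
eef_pos: [538.7, -56.1, 205.7]
ee_rot: [-0.707, 0.707, 0.001, 0.0]
force: [-2.9, 1.2, 10.7]
grip_width: 0.288
[538.68728704 -56.19249611 205.73219162]
[{'centre': [314.1, 229.4], 'confidence': 0.87}] [{'centre': [347.1, 325.1], 'confidence': 0.73}, {'centre': [310.4, 251.1], 'confidence': 0.61}, {'centre': [240.7, 360.4], 'confidence': 0.59}]
[313.67979318 230.32976456]
```

View pics/c4.png

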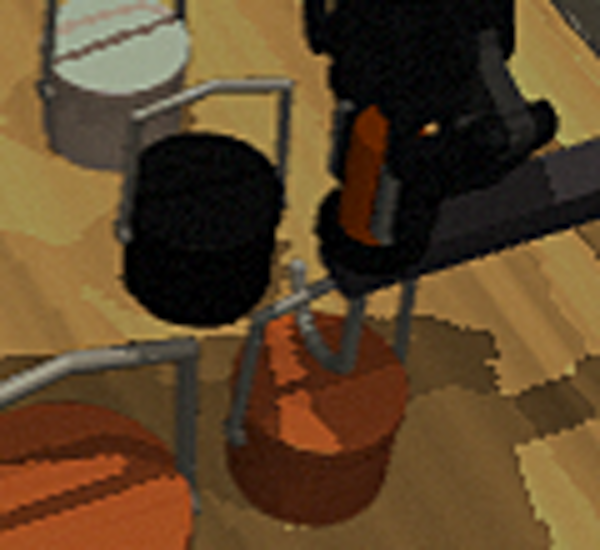

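The hook's bowl at (330,365) in the crop is under the bail, and its tip at (298,268) is past it. Now I raise slowly with the spring.

```bash
python3 -m crank '[{"dp":[0,-6,0],"roll":0,"gripper":255},{"dp":[0,-12,0],"roll":0,"gripper":255},{"dp":[0,-18,0],"roll":0,"gripper":255},{"dp":[0,-24,0],"roll":0,"gripper":255},{"dp":[0,-30,0],"roll":0,"gripper":255},{"dp":[0,-34,0],"roll":0,"gripper":255},{"dp":[0,-38,0],"roll":0,"gripper":255},{"dp":[0,-42,0],"roll":0,"gripper":255},{"dp":[0,-46,0],"roll":0,"gripper":255},{"dp":[0,-50,0],"roll":0,"gripper":255}]'
python3 -m crank '[{"dp":[0,-4,0],"roll":0,"gripper":255},{"dp":[0,-8,0],"roll":0,"gripper":255},{"dp":[0,-12,0],"roll":0,"gripper":255},{"dp":[0,-16,0],"roll":0,"gripper":255},{"dp":[0,-20,0],"roll":0,"gripper":255},{"dp":[0,-23,0],"roll":0,"gripper":255},{"dp":[0,-25,0],"roll":0,"gripper":255},{"dp":[0,-25,0],"roll":0,"gripper":255},{"dp":[0,-25,0],"roll":0,"gripper":255},{"dp":[0,-25,0],"roll":0,"gripper":255}]'
python3 - <<'E'
from h import *
P=eyes.capture('side')
cv2.imwrite('pics/c5.png',cv2.resize(P['color'][130:270,250:390],None,fx=4,fy=4,interpolation=2)[:,:,::-1])
E
```

```text
time_s: 7.77
eef_pos: [538.6, -56.3, 255.3]
ee_rot: [-0.707, 0.707, 0.001, 0.0]
force: [-0.0, 0.4, 6.1]
grip_width: 0.289
time_s: 8.6
eef_pos: [538.7, -56.3, 280.2]
ee_rot: [-0.707, 0.707, 0.001, 0.0]
force: [-0.7, 0.6, 6.7]
grip_width: 0.293
```

View pics/c5.png

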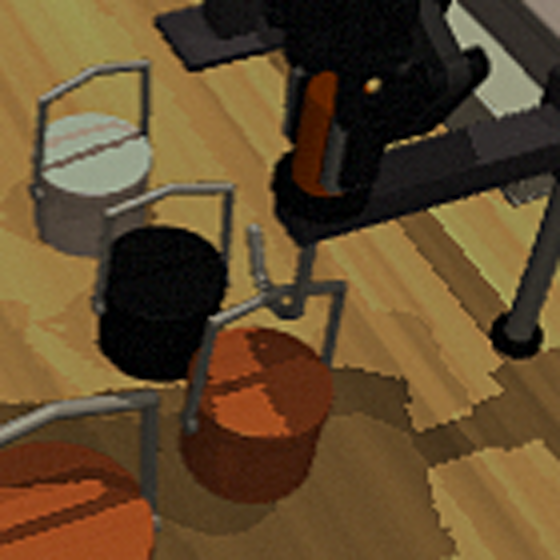

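The tin hangs on the hook with its bail in the bowl at (290,300), clear of the bench. Next I release, retreat upward and check.

```bash
python3 -m crank '[{"dp":[0,0,0],"roll":0,"gripper":150},{"dp":[0,0,0],"roll":0,"gripper":120},{"dp":[0,0,0],"roll":0,"gripper":90},{"dp":[0,0,0],"roll":0,"gripper":60},{"dp":[0,0,0],"roll":0,"gripper":30},{"dp":[0,0,0],"roll":0,"gripper":0},{"dp":[0,0,0],"roll":0,"gripper":0},{"dp":[0,0,0],"roll":0,"gripper":0}]'
python3 -m crank '[{"dp":[0,-15,0],"roll":0,"gripper":0},{"dp":[0,-40,0],"roll":0,"gripper":0},{"dp":[0,-70,0],"roll":0,"gripper":0},{"dp":[-20,-90,0],"roll":0,"gripper":0},{"dp":[-50,-100,0],"roll":0,"gripper":0},{"dp":[-80,-110,0],"roll":0,"gripper":0},{"dp":[-110,-110,0],"roll":0,"gripper":0},{"dp":[-140,-110,0],"roll":0,"gripper":0},{"dp":[-140,-110,0],"roll":0,"gripper":0},{"dp":[-140,-110,0],"roll":0,"gripper":0}]'
python3 -m crank '[{"dp":[0,0,0],"roll":0,"gripper":0},{"dp":[0,0,0],"roll":0,"gripper":0},{"dp":[0,0,0],"roll":0,"gripper":0},{"dp":[0,0,0],"roll":0,"gripper":0},{"dp":[0,0,0],"roll":0,"gripper":0},{"dp":[0,0,0],"roll":0,"gripper":0},{"dp":[0,0,0],"roll":0,"gripper":0},{"dp":[0,0,0],"roll":0,"gripper":0},{"dp":[0,0,0],"roll":0,"gripper":0},{"dp":[0,0,0],"roll":0,"gripper":0}]'
python3 - <<'E'
from h import *
np.set_printoptions(precision=1,suppress=True)
for k in range(3):
  P=eyes.capture('side')
  print([(l,[np.array(q['centre']) for q in models.spot_point(P,l)[:n]]) for l,n in(('hook_handle',1),('hook_bowl',1),('tin_copper',4),('tin_white',1),('tin_black',1))])
print(proj(P,[540,-57,275]),proj(P,[541,-36,33]))
cv2.imwrite('pics/c6.png',cv2.resize(P['color'][130:270,250:390],None,fx=4,fy=4,interpolation=2)[:,:,::-1])
E
```

```text
time_s: 9.32
eef_pos: [538.4, -56.2, 279.2]
ee_rot: [0.707, -0.707, -0.0, 0.0]
force: [0.4, 0.3, -0.3]
grip_width: 1.0
time_s: 10.15
eef_pos: [397.8, -56.2, 390.0]
ee_rot: [-0.707, 0.707, 0.0, 0.001]
force: [0.0, 0.8, -0.2]
grip_width: 1.0
time_s: 10.98
eef_pos: [398.4, -56.3, 389.3]
ee_rot: [0.707, -0.707, -0.0, 0.0]
force: [-0.2, 0.3, 0.2]
grip_width: 0.998
[('hook_handle', [array([331.1, 160.1])]), ('hook_bowl', [array([316.1, 202.5])]), ('tin_copper', [array([344.3, 325.4]), array([261.8, 282.8]), array([239.5, 358.6]), array([311.2, 243.6])]), ('tin_white', [array([273. , 183.4])]), ('tin_black', [array([286.9, 211.9])])]
[('hook_handle', [array([332.8, 160.5])]), ('hook_bowl', [array([319.8, 203.6])]), ('tin_copper', [array([262.8, 283.2]), array([242.7, 361.3]), array([344.6, 325.5]), array([312.7, 238.6])]), ('tin_white', [array([272.8, 183.4])]), ('tin_black', [array([287.9, 211.5])])]
[('hook_handle', [array([332.6, 161.1])]), ('hook_bowl', [array([317.1, 201.4])]), ('tin_copper', [array([309. , 239.1]), array([342.3, 326. ]), array([242.8, 356. ]), array([263.2, 286.8])]), ('tin_white', [array([272. , 182.5])]), ('tin_black', [array([287.5, 212.5])])]
[333.3 163.3] [311.9 242.5]
```

View pics/c6.png

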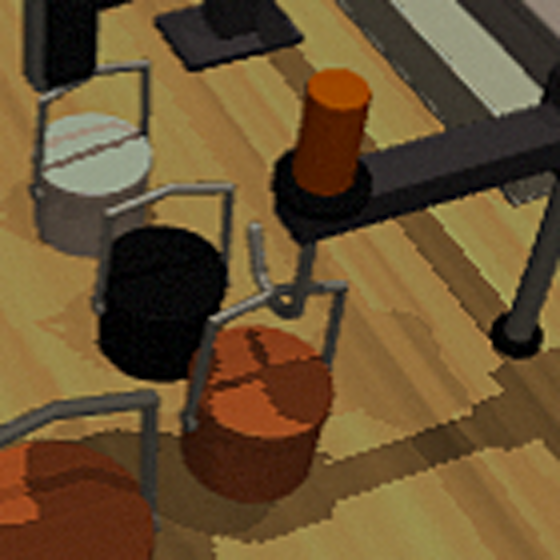

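The tin hangs still, upright and clear of the bench. The handle is at the top stop, and the white and black tins are unmoved. I'll wait a little for any swing to die out, then hand in.

```bash
for i in 1 2; do python3 -m crank '[{"dp":[0,0,0],"roll":0,"gripper":0},{"dp":[0,0,0],"roll":0,"gripper":0},{"dp":[0,0,0],"roll":0,"gripper":0},{"dp":[0,0,0],"roll":0,"gripper":0},{"dp":[0,0,0],"roll":0,"gripper":0},{"dp":[0,0,0],"roll":0,"gripper":0},{"dp":[0,0,0],"roll":0,"gripper":0},{"dp":[0,0,0],"roll":0,"gripper":0},{"dp":[0,0,0],"roll":0,"gripper":0},{"dp":[0,0,0],"roll":0,"gripper":0}]' | head -1; done
python3 - <<'E'
from h import *
a=eyes.capture('side')['color'].astype(int);eyes.capture('top');eyes.capture('top');eyes.capture('top');b=eyes.capture('side')['color'].astype(int)
print('motion diff',np.abs(a-b)[180:260,290:340].mean(), 'static',np.abs(a-b)[100:150,150:250].mean())
print(ctrl.finish_job())
E
```

```text
time_s: 12.72
time_s: 13.55
motion diff 2.5785833333333334 static 2.0958
the job is handed in; nothing more can be done
None
```

I hooked the small copper tin and handed the job in at about 14 s; it hangs from the hook clear of the bench. I gripped the orange handle, slid it 36 mm towards -y to clear the bail and pulled it down about 76 mm. Then I slid it 60 mm towards +y under the bail, let it rise to the top stop while still holding the handle, and released it. I backed the gripper off and waited about 3 s before handing in.

- **Copper tin and hook:** In the last picture viewed, the tin hangs upright with its bail in the bowl. The handle looks to be at its upper stop, within about 3 pixels of where I predicted it.
- **Motion:** Between two late frames the tin's area changed by 2.6 grey levels against 2.1 in a still area, so any motion was close to image noise. I did not measure the tin's speed or tilt directly.
- **White and black tins:** Both stand upright, within about 3 pixels of where they started in the side view.
- **Robot:** The arm is well clear of everything, with force readings near zero.

One disagreement along the way: the side and top views differed by about 10 mm on the tin positions in y. I used the bail as measured in the top view, which proved good enough for the catch.

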